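# Set the light box's side stop and hold the square in its corner

## Task

On the film light box, wind the handwheel clockwise (seen from above) until it comes up against its end, a full turn or a little more, which brings the sliding side stop fully home. Then take the aluminium set square by its knob, lay it flat on the light box and press its right-angled corner into the corner of the two stops until both outer edges lie flush against them, and finish while still holding it pressed firmly against both stops. Leave the mouse, the drink carton and the mug where they are.

Things in the scene. Friction and masses are not known exactly. Their poses are not given: they have to be found in the camera images.
- light_box: Grey film light box fixed to the desk, a flat plate 24 mm high with a white window. Origin on the desk; the plate reaches from -130 to +130 mm along its own x and from -130 to +200 mm along its own y. Its x axis points to the back stop, its y axis towards the handwheel, z up. It does not move. Its top and both stops are smooth: the square slides on them with a friction coefficient of about 0.25.
- back_stop: Fixed aluminium bar, 20 mm thick and 22 mm high, standing on the light box's top along the box's y axis for 320 mm (box y from -125 to +195 mm). The face that the square touches looks to the box's -x and lies at box x = +100 mm. Origin on the bar's underside, in the middle of its length and thickness.
- side_stop: Sliding aluminium bar, 180 mm long (along the box's x, box x from -82 to +98 mm), 16 mm thick and 22 mm high, on the light box's top, at right angles to the back stop. The face that the square touches looks to the box's -y; origin at the foot of that face, mid-length. The handwheel drives it 4.5 mm per radian towards the box's -y; at its end the face lies at box y = +30 mm. Pushing on the bar does not turn the wheel back at under 20 N.
- stop_corner (a point): The inner corner between the faces of the two stops, at the height of the light box's top (24 mm above the desk). It moves with the side stop. Axes as the light box: the back stop lies on its +x side and the side stop on its +y side.
- handwheel (a joint): Angle of the handwheel in rad, growing clockwise seen from above. Starts between 0 and 1.2; the end is at 7.48, where it stops hard. It stays where it is left; turning it takes about 3 to 4 N sideways at the crank knob.
- wheel_axis (a point): Centre of the black handwheel's top face, on its upright axis: a flat disc of 106 mm diameter and 10 mm thick, its top 64 mm above the desk (a small hub stands 4 mm higher). Fixed in place.
- crank_knob (a point): Centre of the crank knob, an upright grey round grip 22 mm in diameter and 40 mm high standing on the handwheel's rim, 40 mm from the wheel's axis; it turns freely about its own upright axis. The point is half-way up, 87 mm above the desk; the knob reaches from 67 to 107 mm above the desk.
- square_knob (a point): Centre of the wooden knob by which the set square is held: a plain upright cylinder 24 mm in diameter and 38 mm high, standing on the 12 mm thick square. The point is 31 mm above the square's underside, half-way up the knob. Its axes are the square's: x and y point to the two outer edges.
- square_corner (a point): The outer right-angled corner of the set square, at its underside, 55 mm along +x and 55 mm along +y from the knob's axis. The two outer edges run from here 150 mm along the square's -x and 150 mm along its -y, facing +y and +x. In place, this corner meets stop_corner and the square's axes are those of the light box.
- square: The set square: a flat triangular frame of aluminium, 12 mm thick, with two 150 mm edges at a right angle, and a round wooden knob; about 0.3 to 0.6 kg. It starts flat on the desk to the right of the light box. Origin on its underside, straight below the knob, near its centre of mass.
- mouse: Black computer mouse, 105 x 60 x 34 mm, on the desk. Origin at its underside. Not to be disturbed.
- carton: Green drink carton, 40 x 65 x 115 mm, standing on the desk. Origin at its underside. Not to be disturbed.
- mug: White mug, 76 mm in diameter and 85 mm high, standing on the desk. Origin at its underside. Not to be disturbed.
Mind the look-alikes: they are no part of the job. What is shaped like the square but blue or yellow is not meant.

How it is judged:
By the outcome, as a careful person would: the job done as asked, in the order asked, and still so for the second after the job is handed in, while the arm keeps its last pose, push and grip.
It also fails if it takes over 69 s, if anything falls off the work surface, if the arm or the gripper's body presses on something with over 40 N, if the wrist force passes 120 N, or if a joint passes its speed limit or range.

## Robot

A 6-joint arm with a two-finger parallel gripper is mounted at the origin on the work surface. World frame = base frame: x ahead of the robot, y to its left, z up, the work surface at z = 0. Lengths are in mm, angles in degrees, forces in N, time in s.
With the tool pointing down it reaches from about 300 to 850 mm from the base axis. Payload 4.2 kg.
Tool frame: the origin (TCP) lies between the finger pads; the fingertips stand 14 mm ahead of it and the grasp point (between the pads) lies 5 mm behind it (env.finger_overhang is the distance from the TCP to the fingertips, in mm); z points along the fingers, y is the line along which they close (so a half turn about z gives the same grasp; the last joint's range is limited). The gripper opens to 91 mm and grips with 3 to 60 N. Pads are 32 mm wide; open, the fingers measure 118 mm over their backs; the gripper's body (76 mm by 178 mm) begins 60 mm behind the grasp point.
Start: joints at [-73.453, 18.312, 89.639, -0, 72.044, -1.146], TCP at [174.754, -547.816, 227.976] pointing down, gripper open.
Joint ranges: [-177.97, 177.97], [-48.28, 115.42], [12.27, 149.76], [-77.06, 257.06], [2.81, 150.46], [-146.56, 146.56]. Speed limits (degrees/s): [147.25, 147.25, 180, 180, 180, 180].

## Interface

Orientations are given as [roll, pitch, yaw] about the fixed x, y, z axes, in that order (R = Rz(yaw) Ry(pitch) Rx(roll)).
In Python, from workcell import status, cams, env, finder gives the robot as it stands.
- The arm moves only by the tool apply_moves, never from a script. Its argument "increments" is a list of rows, each a list of 7 numbers: the opening, from -1 (shut) to 1 (fully open), then the shift along the world's x, y, z in m, then the turn, a rotation vector about the world's x, y, z in degrees. In form: [[gripper, x, y, z, ax, ay, az], ...]. A call has 1 to 5 rows; each row shifts and turns the commanded pose from where the row before left it; what a row does not reach is not made up. A row lasts 1/12 s, in which the tool goes at most 41.7 mm and 7.16 degrees, less where a joint would pass 70% of its speed; a pose out of reach is approached as far as the arm can. A call with a gripper value outside its range is refused whole. The fingers move at their own pace and stop on an object; "newtons" is the grip in N (left out, the last holds). Time passes only in rows, so rows that do not move let the fingers close. It gives the time, the measured TCP pose, the force, the opening and the grip force at its end, in the units of the state.
- status.state(): the state, without advancing time (a new reading comes with each control period).
- cams.grab_frame(name): name is "scene" or "top" or "wrist"; returns a dict with "color" (400x640x3 uint8, red, green, blue), "intrinsics" (3x3 intrinsics, pixels), "R" (3x3) and "t" (3): a world point X has camera coordinates R X + t. Camera axes: x right, y down, z forward; pixel columns grow to the right and rows downward; lengths in mm; the calibration is good to about 2 mm. A picture is of the moment at which its call begins. There is no depth.
- env.job_done(): hands the job in; it is judged then, once.
Trained networks look in the newest picture that a camera, given by its name, has taken for a name from the list of things; names that differ only in an ending like _2 or _b are one class to them, and where a whole thing is asked for, a point or a joint stands for the part that bears it (a point fixed in the world has none). Each returns a list of dicts, best first, with "score" (0 to 1); they miss things now and then, are a little off and sometimes report something else, mostly with a low value. They report only what shows in the picture. A call takes as long as a camera call. They do not tell look-alikes from the thing itself.
- finder.boxes_of(query, camera): "rect" ([left, top, width, height] in pixels, round what is visible of it).
- finder.trace(query, camera): "pixels" (400x640 bool, what is visible of it) and "rect" ([left, top, width, height] in pixels, round what is visible of it).
The state is a dict: "time_s": time; "qpos": joint angles; "qvel": joint speeds; "effort": joint torques, N m; "ee_pos": TCP position; "ee_rot": TCP orientation; "force": force on the tool from outside, world axes, zero at the start; "torque": the same for the moment, N m; "gripper_width": finger opening in mm; "gripper_force": force on a finger pad.
Only numpy, scipy, OpenCV 4.12 (cv2) and the standard library are available. Lean on these libraries where they do the work, as an engineer would, in place of code of your own. Each camera call takes 0.05 s, during which the arm holds its last target. There are 200 camera calls.

## Working session

There is one attempt and no reset: what is moved stays moved. The work goes in short steps, Python scripts to look and compute and a tool call to move; the robot and the scene stay as the last step left them, time stands still between calls to the robot, and variables do not carry over. Pictures are saved under pics/ and viewed, at most 10 in all, crops included, and the job is handed in when it is done.

Besides the shell and the picture viewer there is one more tool, called after "Request:" by a JSON object that holds its "api" and its "payload". apply_moves: Moves the arm, as the interface text tells. Its arguments: {"type":"object","properties":{"increments":{"type":"array","items":{"type":"array","items":{"type":"number"}}},"newtons":{"type":"number"}},"required":["increments"]}

```bash
mkdir -p pics; cat > h.py <<'E'
import numpy as np, cv2
from workcell import status, cams, env, finder
def grab(n,save=None):
    f=cams.grab_frame(n)
    if save: cv2.imwrite('pics/'+save,f['color'][:,:,::-1])
    return f
def ray(f,u,v,z):
    K=np.array(f['intrinsics']);R=np.array(f['R']);t=np.array(f['t'])
    d=R.T@np.linalg.inv(K)@np.array([u,v,1.]);c=-R.T@t
    return c+d*(z-c[2])/d[2]
def proj(f,X):
    p=np.array(f['intrinsics'])@(np.array(f['R'])@np.array(X,float)+np.array(f['t']));return p[:2]/p[2]
E
python3 - <<'E'
from h import *
a=grab('top');b=grab('scene')
cv2.imwrite('pics/a.png',np.vstack([a['color'],b['color']])[:,:,::-1][::1])
im=np.vstack([a['color'],b['color']])[:,:,::-1]
cv2.imwrite('pics/top.png',a['color'][:,:,::-1]);cv2.imwrite('pics/scene.png',b['color'][:,:,::-1])
for q in ['light_box','handwheel','crank_knob','square_knob','square','side_stop','back_stop','mouse','carton','mug']:
    for cam in ['top','scene']:
        print(q,cam,[(np.round(r['rect']).tolist(),round(r['score'],2)) for r in finder.boxes_of(q,cam)[:4]])
print(status.state()['ee_rot'],[np.round(ray(a,u,v,0)) for u,v in [(0,0),(639,0),(0,399),(639,399)]])
E
```

```text
light_box top [([234.0, 156.0, 94.0, 80.0], 0.85)]
light_box scene [([306.0, 166.0, 130.0, 92.0], 0.72)]
handwheel top [([239.0, 192.0, 27.0, 26.0], 0.8)]
handwheel scene [([380.0, 168.0, 33.0, 28.0], 0.84)]
crank_knob top [([236.0, 190.0, 31.0, 29.0], 0.81)]
crank_knob scene [([379.0, 166.0, 35.0, 34.0], 0.77)]
square_knob top [([372.0, 188.0, 37.0, 55.0], 0.67), ([437.0, 173.0, 38.0, 43.0], 0.63), ([376.0, 256.0, 41.0, 46.0], 0.6)]
square_knob scene [([200.0, 166.0, 41.0, 38.0], 0.88), ([216.0, 208.0, 45.0, 50.0], 0.76), ([122.0, 240.0, 57.0, 57.0], 0.74)]
square top [([375.0, 258.0, 40.0, 44.0], 0.94), ([438.0, 171.0, 40.0, 43.0], 0.78), ([372.0, 187.0, 37.0, 51.0], 0.55)]
square scene [([119.0, 241.0, 59.0, 59.0], 0.98), ([217.0, 206.0, 42.0, 51.0], 0.84), ([200.0, 164.0, 41.0, 36.0], 0.75), ([473.0, 174.0, 30.0, 34.0], 0.29)]
side_stop top [([264.0, 171.0, 10.0, 50.0], 0.63)]
side_stop scene [([366.0, 188.0, 34.0, 32.0], 0.75)]
back_stop top [([372.0, 188.0, 35.0, 50.0], 0.68), ([232.0, 158.0, 80.0, 21.0], 0.62)]
back_stop scene [([346.0, 204.0, 90.0, 44.0], 0.92)]
mouse top [([386.0, 140.0, 14.0, 24.0], 0.88)]
mouse scene [([236.0, 272.0, 26.0, 42.0], 0.68), ([376.0, 167.0, 38.0, 35.0], 0.17)]
carton top [([294.0, 122.0, 19.0, 18.0], 0.68)]
carton scene [([361.0, 247.0, 28.0, 42.0], 0.68), ([470.0, 175.0, 35.0, 36.0], 0.34)]
mug top [([160.0, 170.0, 28.0, 23.0], 0.73)]
mug scene [([469.0, 173.0, 38.0, 36.0], 0.72), ([236.0, 272.0, 27.0, 41.0], 0.37)]
[1.79994828e+02 9.16642249e-04 1.76936744e+01] [array([1354., 1247.,    0.]), array([ 1327., -1331.,     0.]), array([-199., 1176.,    0.]), array([ -237., -1215.,     0.])]
```

View pics/top.png

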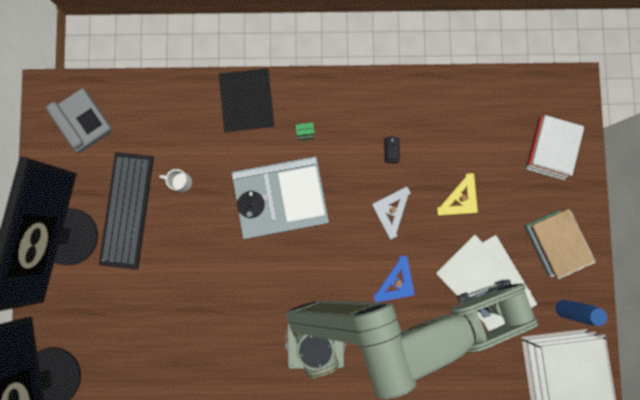

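View pics/scene.png

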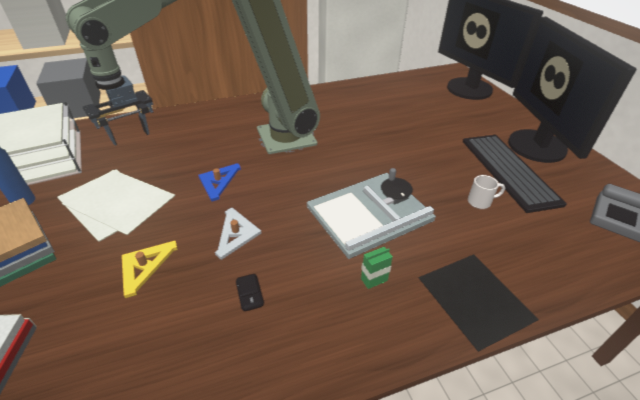

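The top view shows three square-shaped things: aluminium at (393,212), blue at (397,281) and yellow at (460,195). The silver one is meant, as the only one of bare aluminium. The light box is at (280,197), with its wheel at (251,204) and its back stop along the upper edge. I'll confirm with one enlarged crop and fit the poses.

```bash
cat > m.py <<'E'
from h import *
a=grab('top');b=grab('scene')
c1=cv2.resize(a['color'][150:250,225:335],None,fx=5,fy=5,interpolation=cv2.INTER_CUBIC)[:,:,::-1]
c2=cv2.resize(a['color'][175:245,360:420],(250,292),interpolation=cv2.INTER_CUBIC)[:,:,::-1]
im=np.zeros((500,800,3),np.uint8);im[:,:550]=c1;im[:292,550:]=c2
c3=cv2.resize(b['color'][155:215,365:430],(225,208))[:,:,::-1];im[292:500,550:775]=c3
cv2.imwrite('pics/crop.png',im)
for q,cam,z in [('light_box','top',24),('square','top',12),('handwheel','top',64),('side_stop','top',46),('back_stop','top',46),('crank_knob','scene',87),('mug','top',0),('mouse','top',30),('carton','top',115)]:
    f=a if cam=='top' else b
    for r in finder.trace(q,cam)[:3]:
        m=r['pixels'];ys,xs=np.nonzero(m)
        P=np.array([ray(f,u,v,z)[:2] for u,v in zip(xs,ys)],np.float32)
        print(q,round(r['score'],2),r['rect'],'ctr',np.round(P.mean(0)),'rect',[np.round(x,1) for x in cv2.minAreaRect(P)])
        if q=='square':
            t=cv2.minEnclosingTriangle(P.reshape(-1,1,2))[1].reshape(3,2);print('  tri',np.round(t).tolist())
        if q=='light_box': print('  box',np.round(cv2.boxPoints(cv2.minAreaRect(P))).tolist())
E
python3 m.py
```

```text
light_box 0.62 [232.3, 159.7, 97.6, 75.8] ctr [539. 131.] rect [array([540.3, 129.6]), array([262.7, 334.4]), np.float64(10.0)]
  box [[382.0, 271.0], [440.0, -58.0], [699.0, -12.0], [640.0, 317.0]]
square 0.92 [370.6, 186.8, 37.0, 50.4] ctr [ 486. -299.] rect [array([ 475.6, -324.1]), array([147.4, 151.4]), np.float64(25.8)]
  tri [[509.0, -223.0], [584.0, -379.0], [362.0, -302.0]]
square 0.59 [439.5, 175.1, 38.2, 40.9] ctr [ 527. -569.] rect [array([ 517.9, -579.3]), array([108.9, 198.5]), np.float64(49.2)]
  tri [[474.0, -623.0], [466.0, -462.0], [649.0, -620.0]]
square 0.58 [377.5, 257.5, 36.5, 45.3] ctr [ 211. -313.] rect [array([ 225.3, -291.4]), array([146. , 145.5]), np.float64(9.1)]
  tri [[165.0, -376.0], [138.0, -210.0], [329.0, -348.0]]
handwheel 0.76 [235.5, 192.3, 29.9, 24.0] ctr [512. 236.] rect [array([510.5, 234.5]), array([108.8, 101.6]), np.float64(89.2)]
handwheel 0.42 [368.2, 185.9, 40.7, 52.7] ctr [ 481. -292.] rect [array([ 473. , -317.3]), array([149.4, 150.7]), np.float64(26.1)]
side_stop 0.57 [264.3, 174.2, 11.9, 43.6] ctr [536. 166.] rect [array([538.6, 171
[... 480 characters left out ...]
28.] rect [array([615.4, 530. ]), array([114.1,  84.5]), np.float64(44.6)]
mug 0.31 [372.6, 189.8, 34.6, 49.9] ctr [ 484. -302.] rect [array([ 476.8, -326.9]), array([148.3, 150.6]), np.float64(25.8)]
mouse 0.6 [385.9, 136.5, 11.9, 30.3] ctr [ 719. -304.] rect [array([ 717.7, -303.6]), array([ 62. , 109.9]), np.float64(88.5)]
mouse 0.4 [371.5, 188.3, 35.9, 53.4] ctr [ 485. -296.] rect [array([ 475.2, -320.8]), array([147.7, 150.1]), np.float64(25.8)]
carton 0.71 [298.6, 120.5, 14.5, 20.7] ctr [774.  28.] rect [array([773.8,  28.2]), array([61.1, 63.3]), np.float64(6.6)]
carton 0.16 [263.7, 172.2, 12.4, 49.7] ctr [534. 161.] rect [array([533. , 168.1]), array([168.7,  35. ]), np.float64(9.8)]
```

View pics/crop.png

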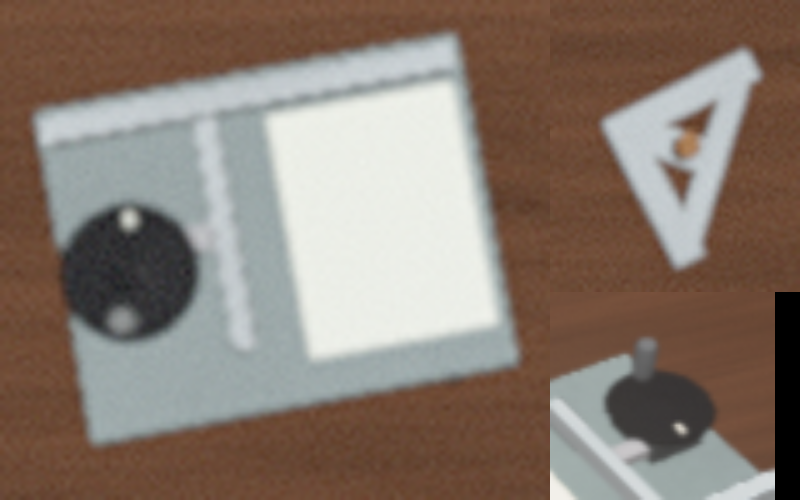

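The crop confirms it: the bare-aluminium square with the wooden knob is at (393,212), its right-angled corner is at (372,205), and its yaw is about 26°. The crank knob is at about (249,214) in the top view. I'll compute its position, and start moving toward the wheel.

```bash
python3 - <<'E'
from h import *
a=grab('top');b=grab('scene')
print('crank',ray(a,249,214,107),'mark',ray(a,225+130/5,150+218/5,64),'axis',ray(a,251,204.5,64))
print('crank scene top',ray(b,365+97/3.46,155+(345-292)/3.46,107))
print('woodknob',ray(a,360+685/4.167-550/4.167,175+145/4.167,50))
E
```

```text
crank [471.855812   234.36894051 107.        ] mark [551.45494808 232.48256508  64.        ] axis [510.37093593 232.5309905   64.        ]
crank scene top [475.72984012 233.53121909 107.        ]
woodknob [ 484.39831896 -299.43758158   50.        ]
```

Request:
{"api": "apply_moves", "payload": {"increments": [[1, 0.013, 0.038, 0, 0, 0, 0], [1, 0.013, 0.038, 0, 0, 0, 0], [1, 0.013, 0.038, 0, 0, 0, 0], [1, 0.013, 0.038, 0, 0, 0, 0], [1, 0.013, 0.038, 0, 0, 0, 0]]}}

```text
time_s: 2.17
ee_pos: [239.9, -356.1, 228.0]
ee_rot: [180.0, -0.0, 17.6]
force: [0.1, 0.1, -0.4]
gripper_width: 91.4
gripper_force: 0.0
```

Request:
{"api": "apply_moves", "payload": {"increments": [[1, 0.014, 0.038, 0, 0, 0, 0], [1, 0.014, 0.038, 0, 0, 0, 0], [1, 0.014, 0.038, 0, 0, 0, 0], [1, 0.014, 0.038, 0, 0, 0, 0], [1, 0.014, 0.038, 0, 0, 0, 0]]}}

```text
time_s: 2.58
ee_pos: [309.9, -166.0, 228.3]
ee_rot: [179.9, -0.1, 17.6]
force: [1.6, -0.3, 1.2]
gripper_width: 91.5
gripper_force: 0.0
```

Request:
{"api": "apply_moves", "payload": {"increments": [[1, 0.014, 0.038, 0, 0, 0, 0], [1, 0.014, 0.038, 0, 0, 0, 0], [1, 0.014, 0.038, 0, 0, 0, 0], [1, 0.014, 0.038, 0, 0, 0, 0], [1, 0.014, 0.038, 0, 0, 0, 0]]}}

```text
time_s: 3.0
ee_pos: [380.0, 24.3, 228.4]
ee_rot: [180.0, -0.1, 17.7]
force: [0.6, -0.8, 0.7]
gripper_width: 91.2
gripper_force: 0.0
```

Request:
{"api": "apply_moves", "payload": {"increments": [[1, 0.018, 0.037, 0, 0, 0, 0], [1, 0.018, 0.037, 0, 0, 0, 0], [1, 0.018, 0.037, 0, 0, 0, 0], [1, 0.018, 0.037, 0, 0, 0, 0], [1, 0.018, 0.037, 0, 0, 0, 0]]}}

```text
time_s: 3.42
ee_pos: [470.2, 209.4, 228.1]
ee_rot: [180.0, -0.0, 17.7]
force: [0.8, 0.0, 0.8]
gripper_width: 91.1
gripper_force: 0.0
```

Request:
{"api": "apply_moves", "payload": {"increments": [[1, 0.003, 0.025, 0, 0, 0, 0], [1, 0, 0, 0, 0, 0, 0]]}}

```text
time_s: 3.58
ee_pos: [473.9, 236.7, 227.4]
ee_rot: [-179.9, -0.1, 17.9]
force: [-0.2, 0.3, -0.2]
gripper_width: 91.1
gripper_force: 0.0
```

```bash
python3 - <<'E'
from h import *
w=grab('wrist','w1.png')
print(proj(w,[473,234,107]),proj(w,[510.5,233,64]), status.state()['ee_pos'],status.state()['qpos'])
for q in ['handwheel','crank_knob','side_stop','back_stop']:
    for r in finder.trace(q,'wrist')[:2]:
        m=r['pixels'];ys,xs=np.nonzero(m);print(q,round(r['score'],2),r['rect'],xs.mean(),ys.mean())
E
```

```text
[324.20153991 198.99496786] [335.16897793 158.48169289] [472.94528845 234.19321354 227.39054795] [2.50942386e+01 1.40988788e+01 9.57394484e+01 1.51532452e-03
 7.02031423e+01 9.72067546e+01]
handwheel 0.87 [289.7, 103.8, 89.7, 109.0] 332.3925327951564 155.2759117774254
crank_knob 0.93 [286.8, 107.2, 92.6, 104.4] 332.4803512307471 155.223549733698
crank_knob 0.56 [278.7, 24.1, 314.0, 226.2] 416.78743223937846 137.16675473101236
side_stop 0.91 [374.3, 66.7, 47.9, 152.9] 395.62717164697705 140.9808895066018
back_stop 0.69 [286.4, 108.4, 93.2, 104.6] 332.10048391688014 155.37674352405352
back_stop 0.65 [304.3, 30.3, 287.7, 63.2] 444.9489368074274 60.916142557651995
```

View pics/w1.png

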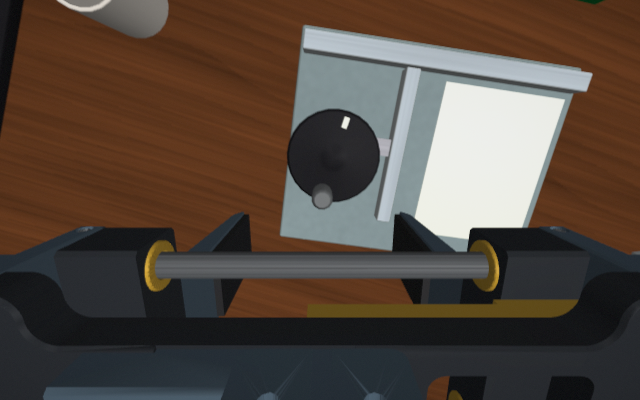

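The wrist view shows the crank knob's top at about (322,200) and the wheel centre at (333,156), within 3 px of my prediction. I'll descend and grip.

Request:
{"api": "apply_moves", "payload": {"increments": [[1, 0, 0, -0.034, 0, 0, 0], [1, 0, 0, -0.034, 0, 0, 0], [1, 0, 0, -0.034, 0, 0, 0], [1, 0, 0, -0.034, 0, 0, 0], [1, 0, 0, 0, 0, 0, 0]]}}

```text
time_s: 4.25
ee_pos: [468.3, 228.9, 86.8]
ee_rot: [179.9, 0.7, 17.6]
force: [-1.1, -1.2, 0.2]
gripper_width: 90.9
gripper_force: 0.0
```

Request:
{"api": "apply_moves", "payload": {"increments": [[-1, 0, 0, 0, 0, 0, 0], [-1, 0, 0, 0, 0, 0, 0], [-1, 0, 0, 0, 0, 0, 0], [-1, 0, 0, 0, 0, 0, 0], [-1, 0, 0, 0, 0, 0, 0]], "newtons": 25}}

```text
time_s: 4.67
ee_pos: [473.7, 232.5, 93.7]
ee_rot: [-180.0, -0.2, 17.7]
force: [-0.1, -0.8, 0.5]
gripper_width: 60.7
gripper_force: 0.0
```

Request:
{"api": "apply_moves", "payload": {"increments": [[-1, 0, 0, 0, 0, 0, 0], [-1, 0, 0, 0, 0, 0, 0], [-1, 0, 0, 0, 0, 0, 0], [-1, 0, 0, 0, 0, 0, 0], [-1, 0, 0, 0, 0, 0, 0]]}}

```text
time_s: 5.08
ee_pos: [472.6, 232.6, 92.0]
ee_rot: [-180.0, 0.0, 17.7]
force: [-1.0, 2.0, -0.5]
gripper_width: 27.3
gripper_force: 1.6
```

Request:
{"api": "apply_moves", "payload": {"increments": [[-1, 0, 0, 0, 0, 0, 0], [-1, 0, 0, 0, 0, 0, 0], [-1, 0, 0, 0, 0, 0, 0]]}}

```text
time_s: 5.33
ee_pos: [472.6, 232.6, 92.0]
ee_rot: [-180.0, 0.0, 17.7]
force: [-0.9, 1.4, 0.9]
gripper_width: 21.0
gripper_force: 25.0
```

Request:
{"api": "apply_moves", "payload": {"increments": [[-1, 0.0014, 0.0104, 0, 0, 0, 0], [-1, 0.004, 0.0096, 0, 0, 0, 0], [-1, 0.0063, 0.0083, 0, 0, 0, 0], [-1, 0.0083, 0.0063, 0, 0, 0, 0], [-1, 0.0096, 0.004, 0, 0, 0, 0]], "newtons": 35}}

```text
time_s: 5.75
ee_pos: [499.2, 273.6, 92.0]
ee_rot: [-179.7, 0.3, 17.6]
force: [-7.3, 8.2, 2.8]
gripper_width: 21.1
gripper_force: 35.0
```

Request:
{"api": "apply_moves", "payload": {"increments": [[-1, 0.0104, 0.0014, 0, 0, 0, 0], [-1, 0, 0, 0, 0, 0, 0]]}}

```text
time_s: 5.92
ee_pos: [514.3, 275.9, 92.1]
ee_rot: [-179.7, -0.2, 17.6]
force: [0.1, 9.5, -1.3]
gripper_width: 20.8
gripper_force: 35.0
```

Request:
{"api": "apply_moves", "payload": {"increments": [[-1, 0.0103, 0.002, 0, 0, 0, 0], [-1, 0.0096, -0.004, 0, 0, 0, 0], [-1, 0.0083, -0.0063, 0, 0, 0, 0], [-1, 0.0063, -0.0083, 0, 0, 0, 0], [-1, 0.004, -0.0096, 0, 0, 0, 0]]}}

```text
time_s: 6.33
ee_pos: [551.5, 245.3, 91.9]
ee_rot: [-180.0, 0.1, 17.7]
force: [-6.8, 3.0, 4.4]
gripper_width: 21.2
gripper_force: 35.0
```

Request:
{"api": "apply_moves", "payload": {"increments": [[-1, 0.0014, -0.0104, 0, 0, 0, 0], [-1, -0.0014, -0.0104, 0, 0, 0, 0], [-1, -0.004, -0.0096, 0, 0, 0, 0], [-1, -0.0063, -0.0083, 0, 0, 0, 0], [-1, -0.0083, -0.0063, 0, 0, 0, 0]]}}

```text
time_s: 6.75
ee_pos: [533.1, 201.6, 92.0]
ee_rot: [-179.8, -0.1, 17.5]
force: [-2.3, 11.6, -1.1]
gripper_width: 21.0
gripper_force: 35.0
```

Request:
{"api": "apply_moves", "payload": {"increments": [[-1, -0.0096, -0.004, 0, 0, 0, 0], [-1, -0.0104, -0.0014, 0, 0, 0, 0], [-1, -0.0104, 0.0014, 0, 0, 0, 0], [-1, -0.0096, 0.004, 0, 0, 0, 0], [-1, -0.0083, 0.0063, 0, 0, 0, 0]]}}

```text
time_s: 7.17
ee_pos: [485.9, 206.1, 92.0]
ee_rot: [179.9, -0.2, 17.7]
force: [4.3, -0.1, -4.0]
gripper_width: 20.7
gripper_force: 35.0
```

Request:
{"api": "apply_moves", "payload": {"increments": [[-1, -0.0063, 0.0083, 0, 0, 0, 0], [-1, -0.004, 0.0096, 0, 0, 0, 0], [-1, -0.0014, 0.0104, 0, 0, 0, 0], [-1, 0, 0, 0, 0, 0, 0]]}}

```text
time_s: 7.5
ee_pos: [472.4, 237.5, 92.0]
ee_rot: [-180.0, -0.0, 17.8]
force: [1.1, 1.2, -0.9]
gripper_width: 21.0
gripper_force: 35.0
```

Request:
{"api": "apply_moves", "payload": {"increments": [[-1, 0.0014, 0.0104, 0, 0, 0, 0], [-1, 0, 0, 0, 0, 0, 0]]}}

```text
time_s: 7.67
ee_pos: [474.1, 247.6, 92.0]
ee_rot: [-179.9, 0.0, 17.7]
force: [1.3, 1.2, 0.9]
gripper_width: 21.0
gripper_force: 35.0
```

Request:
{"api": "apply_moves", "payload": {"increments": [[-1, 0.004, 0.0096, 0, 0, 0, 0], [-1, 0, 0, 0, 0, 0, 0]]}}

```text
time_s: 7.83
ee_pos: [478.3, 257.0, 92.0]
ee_rot: [-179.9, 0.0, 17.7]
force: [0.4, 0.5, 1.5]
gripper_width: 20.8
gripper_force: 35.0
```

Request:
{"api": "apply_moves", "payload": {"increments": [[-1, 0.0063, 0.0083, 0, 0, 0, 0], [-1, 0, 0, 0, 0, 0, 0]]}}

```text
time_s: 8.0
ee_pos: [485.0, 265.3, 92.0]
ee_rot: [-179.9, -0.0, 17.7]
force: [-0.9, 1.1, 2.4]
gripper_width: 21.0
gripper_force: 35.0
```

Request:
{"api": "apply_moves", "payload": {"increments": [[-1, 0.0083, 0.0063, 0, 0, 0, 0], [-1, 0, 0, 0, 0, 0, 0]]}}

```text
time_s: 8.17
ee_pos: [491.8, 270.5, 91.9]
ee_rot: [-180.0, 0.2, 17.7]
force: [-4.6, -1.2, 4.4]
gripper_width: 20.8
gripper_force: 35.0
```

Request:
{"api": "apply_moves", "payload": {"increments": [[-1, 0.0048, 0.0025, 0, 0, 0, 0], [-1, 0, 0, 0, 0, 0, 0]]}}

```text
time_s: 8.33
ee_pos: [492.2, 270.7, 91.8]
ee_rot: [179.9, 0.8, 17.7]
force: [-14.9, -6.7, 13.1]
gripper_width: 20.8
gripper_force: 35.0
```

Request:
{"api": "apply_moves", "payload": {"increments": [[-1, 0.0048, 0.0017, 0, 0, 0, 0], [-1, 0, 0, 0, 0, 0, 0]]}}

```text
time_s: 8.5
ee_pos: [492.5, 270.8, 91.6]
ee_rot: [179.9, 1.4, 17.6]
force: [-24.0, -7.6, 21.4]
gripper_width: 21.2
gripper_force: 35.0
```

The wheel is hard against its end: 25 N and no further movement. I'll unload, open and lift.

Request:
{"api": "apply_moves", "payload": {"increments": [[-1, -0.0045, -0.002, 0, 0, 0, 0], [-1, -0.0035, -0.0015, 0, 0, 0, 0], [0.3, 0, 0, 0, 0, 0, 0], [0.3, 0, 0, 0, 0, 0, 0], [0.3, 0, 0, 0, 0, 0, 0]]}}

```text
time_s: 8.92
ee_pos: [495.4, 271.5, 92.0]
ee_rot: [-180.0, -0.1, 17.7]
force: [-0.5, 0.0, 0.3]
gripper_width: 38.0
gripper_force: 0.0
```

Request:
{"api": "apply_moves", "payload": {"increments": [[0.3, 0, 0, 0, 0, 0, 0], [0.3, 0, 0, 0.02, 0, 0, 0], [0.3, 0, 0, 0.038, 0, 0, 0], [0.3, 0, 0, 0.04, 0, 0, 0], [0.3, 0, 0, 0.03, 0, 0, 0]]}}

```text
time_s: 9.33
ee_pos: [495.4, 271.4, 222.8]
ee_rot: [-180.0, -0.2, 17.7]
force: [0.2, 0.6, 0.4]
gripper_width: 59.1
gripper_force: 0.0
```

Request:
{"api": "apply_moves", "payload": {"increments": [[0.3, 0, -0.04, 0, 0, 0, 0], [0.3, 0, -0.04, 0, 0, 0, 0], [0.3, 0, -0.04, 0, 0, 0, 0], [0.3, 0, -0.03, 0, 0, 0, 0], [0.3, 0, 0, 0, 0, 0, 0]]}}

```text
time_s: 9.75
ee_pos: [494.4, 116.4, 220.1]
ee_rot: [179.9, 0.0, 17.4]
force: [-0.8, 0.6, 0.5]
gripper_width: 59.2
gripper_force: 0.0
```

```bash
python3 - <<'E'
from h import *
a=grab('top'); w=grab('wrist','w2.png')
print(status.state()['ee_pos'])
im=w['color'].copy()
O=np.array([546.4,95.1]);c,s=np.cos(np.radians(10)),np.sin(np.radians(10))
B=lambda x,y,z:[O[0]+c*x-s*y,O[1]+s*x+c*y,z]
for p in [(100,30,24),(100,30,46),(100,-125,46),(-82,30,46),(120,195,46),(-130,200,24)]:
    u=proj(w,B(*p));print(p,np.round(u,1));cv2.circle(im,tuple(np.int32(np.round(u))),2,(255,0,0),-1)
cv2.imwrite('pics/w2.png',im[:,:,::-1])
E
```

```text
[494.84865887 120.17290078 220.12245019]
(100, 30, 24) [340.3  55.7]
(100, 30, 46) [341.7  50.9]
(100, -125, 46) [484.9  71.4]
(-82, 30, 46) [319.6 214.4]
(120, 195, 46) [183.9   6.4]
(-130, 200, 24) [186.1 227.9]
```

View pics/w2.png

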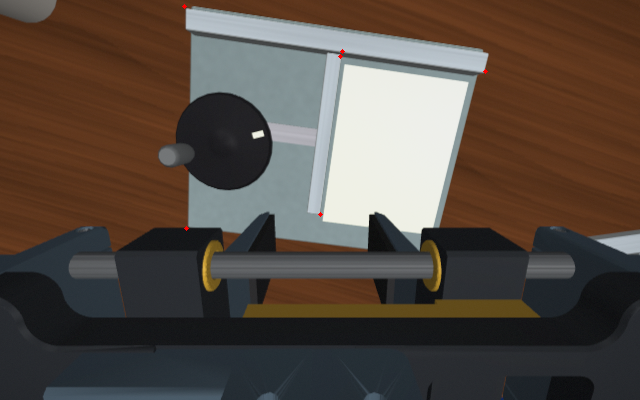

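The wrist view shows the side stop home: the predicted corner at (341,52) and the stop's end at (320,214) fall on its edges within about 2 px, so the box pose holds. Next I go to the square.

Request:
{"api": "apply_moves", "payload": {"increments": [[0.6, 0, -0.04, 0, 0, 0, 0], [0.6, 0, -0.04, 0, 0, 0, 0], [0.6, 0, -0.04, 0, 0, 0, 0], [0.6, 0, -0.04, 0, 0, 0, 0], [0.6, 0, -0.04, 0, 0, 0, 0]]}}

```text
time_s: 10.27
ee_pos: [495.0, -79.5, 220.0]
ee_rot: [-180.0, -0.1, 17.8]
force: [0.9, 0.0, -1.3]
gripper_width: 73.1
gripper_force: 0.0
```

Request:
{"api": "apply_moves", "payload": {"increments": [[0.6, -0.01, -0.04, 0, 0, 0, 0], [0.6, -0.01, -0.04, 0, 0, 0, 0], [0.6, -0.01, -0.04, 0, 0, 0, 0], [0.6, -0.01, -0.04, 0, 0, 0, 0], [0.6, -0.01, -0.038, 0, 0, 0, 0]]}}

```text
time_s: 10.68
ee_pos: [444.9, -278.4, 219.9]
ee_rot: [180.0, -0.1, 17.8]
force: [0.9, -0.5, 0.4]
gripper_width: 73.0
gripper_force: 0.0
```

Request:
{"api": "apply_moves", "payload": {"increments": [[0.6, 0, 0, 0, 0, 0, 0], [0.6, 0, 0, 0, 0, 0, 0]]}}

```text
time_s: 10.85
ee_pos: [444.9, -278.0, 219.6]
ee_rot: [-180.0, -0.0, 17.6]
force: [-0.5, 0.6, -0.5]
gripper_width: 72.8
gripper_force: 0.0
```

```bash
python3 - <<'E'
from h import *
w=grab('wrist')
print(status.state()['ee_pos'],proj(w,[484.5,-298.5,50]))
im=w['color'].copy()
for r in finder.trace('square','wrist')[:2]:
    m=r['pixels'];ys,xs=np.nonzero(m);P=np.array([ray(w,u,v,12)[:2] for u,v in zip(xs,ys)],np.float32)
    print(round(r['score'],2),r['rect'],[np.round(x,1) for x in cv2.minAreaRect(P)],cv2.boxPoints(cv2.minAreaRect(P)).round().tolist())
h=cv2.cvtColor(im,cv2.COLOR_RGB2HSV);mk=cv2.inRange(h,(5,120,120),(25,255,255))
hs=proj(w,[484.5,-298.5,50]).astype(int)
cv2.circle(im,tuple(int(x) for x in hs),2,(255,0,0),-1)
cv2.imwrite('pics/w3.png',im[:,:,::-1])
E
```

```text
[ 445.04615614 -276.75040698  219.60357994] [349.30952157 159.55726846]
0.85 [466.4, 123.8, 161.6, 111.7] [array([ 543.9, -545.7]), array([149.6, 156.5]), np.float64(3.0)] [[465.0, -471.0], [473.0, -628.0], [623.0, -620.0], [615.0, -464.0]]
0.6 [298.8, 101.6, 125.0, 125.9] [array([ 475.8, -326.2]), array([149.6, 149.8]), np.float64(26.4)] [[375.0, -292.0], [442.0, -427.0], [576.0, -360.0], [510.0, -226.0]]
```

View pics/w3.png

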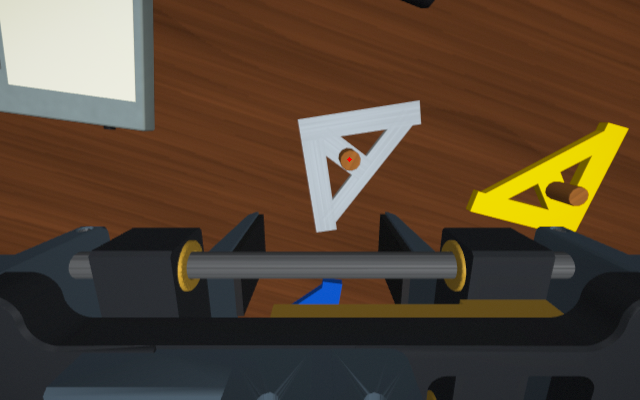

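The red mark sits on the silver square's wooden knob at (349,160). The square's corner is at (510,-226) and its yaw is 26.4°.

Request:
{"api": "apply_moves", "payload": {"increments": [[0.6, 0.035, -0.0195, 0, 0, 0, 0], [0.6, 0.005, -0.002, -0.036, 0, 0, 0], [0.6, 0, 0, -0.038, 0, 0, 0], [0.6, 0, 0, -0.038, 0, 0, 0], [0.6, 0, 0, -0.038, 0, 0, 0]]}}

```text
time_s: 11.37
ee_pos: [485.6, -296.4, 68.7]
ee_rot: [180.0, -0.1, 17.9]
force: [0.1, -0.5, 0.1]
gripper_width: 72.9
gripper_force: 0.0
```

Request:
{"api": "apply_moves", "payload": {"increments": [[0.6, 0, 0, -0.02, 0, 0, 0], [0.6, 0, 0, -0.017, 0, 0, 0], [0.6, 0, 0, 0, 0, 0, 0]]}}

```text
time_s: 11.62
ee_pos: [483.1, -295.0, 29.4]
ee_rot: [-179.6, 0.3, 17.9]
force: [-0.2, 0.9, 0.3]
gripper_width: 73.0
gripper_force: 0.0
```

Request:
{"api": "apply_moves", "payload": {"increments": [[-1, 0, 0, 0, 0, 0, 0], [-1, 0, 0, 0, 0, 0, 0], [-1, 0, 0, 0, 0, 0, 0], [-1, 0, 0, 0, 0, 0, 0], [-1, 0, 0, 0, 0, 0, 0]], "newtons": 50}}

```text
time_s: 12.03
ee_pos: [484.9, -298.9, 34.2]
ee_rot: [179.9, -0.1, 17.7]
force: [-0.1, 0.6, -0.7]
gripper_width: 42.6
gripper_force: 0.0
```

Request:
{"api": "apply_moves", "payload": {"increments": [[-1, 0, 0, 0, 0, 0, 0], [-1, 0, 0, 0, 0, 0, 0], [-1, 0, 0, 0, 0, 0, 0], [-1, 0, 0, 0, 0, 0, 0], [-1, 0, 0, 0, 0, 0, 0]]}}

```text
time_s: 12.45
ee_pos: [484.6, -299.2, 33.3]
ee_rot: [179.9, -0.0, 17.7]
force: [-0.5, -1.3, 2.3]
gripper_width: 22.9
gripper_force: 50.0
```

Request:
{"api": "apply_moves", "payload": {"increments": [[-1, 0, 0, 0.01, 0, 0, 0], [-1, 0, 0, 0.02, 0, 0, 0], [-1, 0, 0, 0.02, 0, 0, 0], [-1, 0, 0, 0.02, 0, 0, 0], [-1, 0, 0, 0, 0, 0, 0]]}}

```text
time_s: 12.87
ee_pos: [485.8, -299.4, 106.3]
ee_rot: [179.7, -0.2, 17.7]
force: [0.7, -0.8, -4.8]
gripper_width: 23.2
gripper_force: 50.0
```

Request:
{"api": "apply_moves", "payload": {"increments": [[-1, 0.005, 0.02, 0, 0, 0, -2], [-1, 0.0078, 0.03, 0, 0, 0, -2.4], [-1, 0.0088, 0.03, 0, 0, 0, -3], [-1, 0.0088, 0.03, 0, 0, 0, -3], [-1, 0.0088, 0.03, 0, 0, 0, -3]]}}

```text
time_s: 13.28
ee_pos: [522.2, -156.8, 101.4]
ee_rot: [-179.9, 0.2, 4.1]
force: [0.2, -0.2, -4.5]
gripper_width: 23.1
gripper_force: 50.0
```

Request:
{"api": "apply_moves", "payload": {"increments": [[-1, 0.009, 0.035, 0, 0, 0, -3], [-1, 0.009, 0.035, 0, 0, 0, 0], [-1, 0.009, 0.035, 0, 0, 0, 0], [-1, 0.009, 0.035, 0, 0, 0, 0], [-1, 0.009, 0.03, 0, 0, 0, 0]]}}

```text
time_s: 13.7
ee_pos: [567.1, 13.9, 101.3]
ee_rot: [-180.0, 0.2, 1.3]
force: [-0.3, -0.9, -4.7]
gripper_width: 23.0
gripper_force: 50.0
```

Request:
{"api": "apply_moves", "payload": {"increments": [[-1, 0.009, 0.03, 0, 0, 0, 0], [-1, 0.005, 0.02, 0, 0, 0, 0], [-1, 0, 0, 0, 0, 0, 0], [-1, 0, 0, 0, 0, 0, 0]]}}

```text
time_s: 14.03
ee_pos: [581.2, 62.5, 101.2]
ee_rot: [180.0, 0.2, 1.4]
force: [-0.1, -0.6, -5.6]
gripper_width: 23.1
gripper_force: 50.0
```

```bash
cat > v.py <<'E'
import sys
from h import *
t=grab('top');w=grab('wrist');s=grab('scene')
a=cv2.resize(t['color'][150:240,225:345],(400,300),interpolation=cv2.INTER_CUBIC)
b=cv2.resize(s['color'][150:270,290:450],(400,300),interpolation=cv2.INTER_CUBIC)
w_=w['color'][0:300,120:520]
cv2.imwrite('pics/'+sys.argv[1],np.vstack([np.hstack([a,b]),np.hstack([w_,cv2.resize(w['color'][30:180,250:450],(400,300))])])[:,:,::-1])
print(status.state()['ee_pos'],status.state()['force'])
E
python3 v.py v1.png
```

```text
[581.42417789  60.50559689 102.04583056] [-0.13247076  0.21995024 -4.42092433]
```

View pics/v1.png

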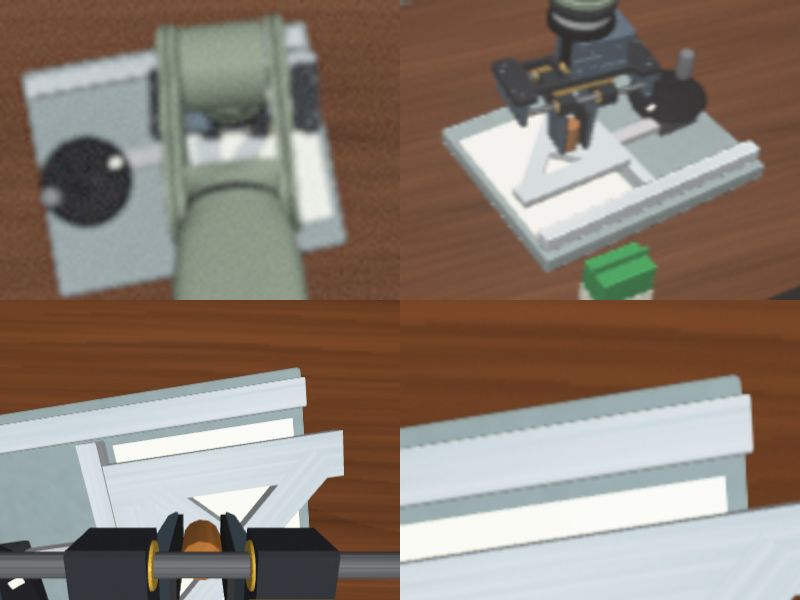

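The wrist view shows the square held level and parallel to the back stop, short of both stops. The carton, at lower right in the scene view, is clear. I'll lower it.

Request:
{"api": "apply_moves", "payload": {"increments": [[-1, 0, 0, -0.015, 0, 0, 0], [-1, 0, 0, -0.015, 0, 0, 0], [-1, 0, 0, -0.01, 0, 0, 0], [-1, 0, 0, 0, 0, 0, 0], [-1, 0, 0, 0, 0, 0, 0]]}}

```text
time_s: 14.6
ee_pos: [581.9, 60.6, 62.5]
ee_rot: [180.0, 0.1, 1.2]
force: [0.2, -0.0, -5.3]
gripper_width: 23.2
gripper_force: 50.0
```

Request:
{"api": "apply_moves", "payload": {"increments": [[-1, 0, 0, -0.002, 0, 0, 0], [-1, 0, 0, -0.002, 0, 0, 0], [-1, 0, 0, -0.001, 0, 0, 0], [-1, 0, 0, 0, 0, 0, 0]]}}

```text
time_s: 14.93
ee_pos: [582.5, 61.4, 58.2]
ee_rot: [180.0, -0.0, 1.3]
force: [-0.4, 0.2, -4.9]
gripper_width: 22.9
gripper_force: 50.0
```

Request:
{"api": "apply_moves", "payload": {"increments": [[-1, 0, 0, -0.001, 0, 0, 0], [-1, 0, 0, -0.001, 0, 0, 0], [-1, 0, 0, -0.001, 0, 0, 0], [-1, 0, 0, 0, 0, 0, 0]]}}

```text
time_s: 15.27
ee_pos: [582.8, 61.5, 57.3]
ee_rot: [180.0, -0.1, 1.3]
force: [-4.3, -0.0, 8.8]
gripper_width: 22.7
gripper_force: 50.0
```

Request:
{"api": "apply_moves", "payload": {"increments": [[-1, 0, 0, 0.001, 0, 0, 0], [-1, 0.0049, 0.0009, 0, 0, 0, 0], [-1, 0.0049, 0.0009, 0, 0, 0, 0], [-1, 0.002, 0.0003, 0, 0, 0, 0], [-1, 0, 0, 0, 0, 0, 0]]}}

```text
time_s: 15.68
ee_pos: [595.2, 63.6, 57.3]
ee_rot: [180.0, -0.1, 1.3]
force: [-2.5, -0.0, 4.3]
gripper_width: 23.1
gripper_force: 50.0
```

Request:
{"api": "apply_moves", "payload": {"increments": [[-1, 0.002, 0.0003, 0, 0, 0, 0], [-1, 0.002, 0.0003, 0, 0, 0, 0], [-1, 0, 0, 0, 0, 0, 0]]}}

```text
time_s: 15.93
ee_pos: [597.9, 64.0, 57.3]
ee_rot: [180.0, 0.1, 1.3]
force: [-5.0, -0.8, 8.2]
gripper_width: 23.0
gripper_force: 50.0
```

Request:
{"api": "apply_moves", "payload": {"increments": [[-1, -0.0007, 0.0039, 0.0003, 0, 0, 0], [-1, -0.0007, 0.0039, 0, 0, 0, 0], [-1, -0.0005, 0.003, 0, 0, 0, 0], [-1, 0, 0, 0, 0, 0, 0]]}}

```text
time_s: 16.27
ee_pos: [596.1, 74.0, 57.3]
ee_rot: [179.9, 0.0, 1.4]
force: [-4.2, -3.4, 5.9]
gripper_width: 22.9
gripper_force: 50.0
```

Request:
{"api": "apply_moves", "payload": {"increments": [[-1, -0.0003, 0.002, 0, 0, 0, 0], [-1, -0.0003, 0.002, 0, 0, 0, 0], [-1, 0, 0, 0, 0, 0, 0]]}}

```text
time_s: 16.52
ee_pos: [595.5, 77.6, 57.3]
ee_rot: [179.9, 0.0, 1.4]
force: [-3.6, -4.5, 6.4]
gripper_width: 23.3
gripper_force: 50.0
```

Both contacts are close now; pressing along both axes.

Request:
{"api": "apply_moves", "payload": {"increments": [[-1, 0.0016, 0.0022, 0, 0, 0, 0], [-1, 0.0016, 0.0022, 0, 0, 0, 0], [-1, 0, 0, 0, 0, 0, 0]]}}

```text
time_s: 16.77
ee_pos: [595.5, 77.9, 57.3]
ee_rot: [179.4, 0.5, 1.5]
force: [-11.1, -18.7, 13.8]
gripper_width: 22.8
gripper_force: 50.1
```

Request:
{"api": "apply_moves", "payload": {"increments": [[-1, 0.001, 0.0012, 0, 0, 0, 0], [-1, 0.001, 0.0012, 0, 0, 0, 0], [-1, 0, 0, 0, 0, 0, 0]]}}

```text
time_s: 17.02
ee_pos: [595.5, 77.9, 57.2]
ee_rot: [179.2, 0.7, 1.5]
force: [-15.4, -25.4, 16.6]
gripper_width: 22.9
gripper_force: 50.1
```

Request:
{"api": "apply_moves", "payload": {"increments": [[-1, 0.0006, -0.001, 0, 0, 0, 0], [-1, 0.0004, -0.001, 0, 0, 0, 0], [-1, 0, 0, 0, 0, 0, 0], [-1, 0, 0, 0, 0, 0, 0]]}}

```text
time_s: 17.35
ee_pos: [595.5, 77.9, 57.2]
ee_rot: [179.4, 0.8, 1.4]
force: [-16.5, -18.2, 18.0]
gripper_width: 23.0
gripper_force: 50.1
```

```bash
python3 v.py v2.png; python3 -c "
from h import *
s=grab('scene');t=grab('top')
print(proj(t,[492.4,270.8,107]),proj(s,[492.4,270.8,107]))
im=np.hstack([cv2.resize(s['color'][160:200,370:430],(600,400),interpolation=cv2.INTER_CUBIC)]);u=(proj(s,[492.4,270.8,107])-[370,160])*10
print(u)
"
```

```text
[595.52867484  77.89248036  57.21082331] [-17.50297885 -18.0436515   16.67520449]
[239.02741348 208.52849654] [405.55098502 170.97755532]
[355.50985024 109.77555322]
```

View pics/v2.png

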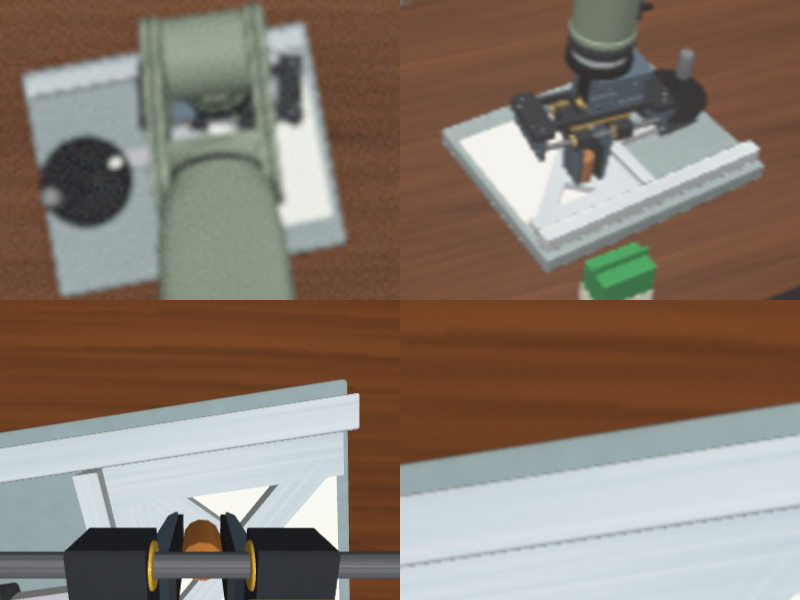

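The square lies flat with its upper edge along the back stop and its left edge against the side stop. The wheel and crank look unchanged, and about 20 N and 15 N press on the two stops. Handing in.

```bash
python3 -c "
from workcell import env
print(env.job_done())"
```

```text
the job is handed in; nothing more can be done
None
```

I wound the handwheel clockwise to its hard end and handed the job in with the arm still holding the aluminium square pressed into the stop corner, at about 20 N on the back stop and 15 N on the side stop. In the last pictures both edges looked flush; I touched neither the mouse, the carton nor the mug, and the job took about 18 s of the 69 s.

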